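Nudge the valve-box cover home over its two locating pins

TASK

The aluminium cover plate of the limestone valve box has been left askew, riding up on the box's two locating pins. Without lifting it, nudge it sideways with the fingertips until both of its holes have dropped over the pins and it lies flat on the stone, then take the hand away. Leave the scoop, the clip and everything else standing around it where they are.

Things in the scene. Friction and masses are not known exactly. Their poses are not given: they have to be found in the camera images.
- valve_box: Limestone block 360 x 420 x 50 mm (its x, y, z), fixed, flat on top, with a small pit for a brass valve that the cover hides. Origin: centre of its underside, on the table; x points away from the robot (turned up to 0.25 rad), y left, z up. Two upright pins stand out of its top on the robot's side, at x = -65 mm, y = +85 and -85 mm
- pin_left (a point): left locating pin (+y): steel, 8 mm thick, round-topped, standing 6.5 mm out of the stone. The point is its foot, level with the top of the stone
- pin_right (a point): right locating pin (-y), like the left one; the point is its foot
- cover: Loose aluminium plate 180 x 220 x 6 mm (its x, y, z), 0.4 to 0.85 kg, with two round through holes near its near edge. Origin: centre of its underside; home, it lies over the block's centre with the same axes. It starts 22 to 45 mm short of home (towards the robot), up to 30 mm to either side, turned up to 0.13 rad, near edge propped 8 to 11 mm up by the pins, far edge on the stone
- hole_left (a point): left hole (+y) of the cover, 14 mm wide, at the cover's x = -65 mm, y = +85 mm (25 mm in from its edges); the point is its centre at the underside. The pins slide along the underside until the holes come over them, then the near side drops 6.5 mm
- hole_right (a point): right hole of the cover, at x = -65 mm, y = -85 mm, like the left one
- scoop: bystander: stainless scoop 210 mm long, 45 mm wide, 32 mm high, lying across the block beyond the cover's far edge; origin under its middle
- clip: bystander: spring-loaded steel clip 60 x 42 x 21 mm, lying on the block at its near right corner; origin under its centre
- mister: bystander: green plastic mister 80 mm wide, 200 mm high, standing on the table left of the block; origin under its centre
- cloche: bystander: glass cloche 176 mm wide, 211 mm high, standing on the table left of the block; origin under its centre
- pot1: bystander: empty clay pot 102 mm wide, 88 mm high, on the ceramic turntable (280 mm wide, top 65 mm above the table) right of the block; origin under its centre
- pot2: bystander: as pot1
- pot3: bystander: as pot1

How it is judged:
At the end, for the whole second after the job is handed in: Both holes of the cover sit over their pins (hole and pin centres within 4.5 mm), the cover lies flat on the stone (within 1.5 mm and 0.015 rad) and is at rest (horizontal distance between hole_left and pin_left below 0.0045 m and horizontal distance between hole_right and pin_right below 0.0045 m and z of cover in the frame of valve_box below 0.0515 m and angle between cover's own z axis and vertical below 0.015 rad and linear speed of cover below 0.01 m/s); the robot touches nothing.
It fails at once if the cover is lifted (its middle over 20 mm above the stone) or tipped up (over 0.2 rad) (z of cover in the frame of valve_box above 0.07 m or angle between cover's own z axis and vertical above 0.2 rad).
It fails at once if a bystander is moved more than 20 mm (distance of any of scoop, clip, mister, cloche, pot1, pot2, pot3 from where it was at the start of the episode above 0.02 m).
It also fails if it takes over 67 s, if anything falls off the work surface, if the arm or the gripper's body presses on something with over 40 N, if the wrist force passes 120 N, or if a joint passes its speed limit or range.

ROBOT

A 6-joint arm with a two-finger parallel gripper is mounted at the origin on the work surface. World frame = base frame: x ahead of the robot, y to its left, z up, the work surface at z = 0. Lengths are in m, angles in rad, forces in N, time in s.
With the tool pointing down it reaches from about 0.35 to 0.95 m from the base axis. Payload 17.4 kg.
Tool frame: the origin (TCP) lies at the very end of the fingers, on their centre line; the grasp point (between the pads) lies robot.grasp_offset behind it (robot.grasp_offset is the distance from the TCP to the grasp point, in m); z points along the fingers, x is the direction in which the jaws open and shut, and the axes are right-handed (so a half turn about z gives the same grasp; the last joint's range is limited). The gripper opens to 93 mm and grips with 3 to 60 N. Pads are 15 mm wide; open, the fingers measure 128 mm over their backs; the gripper's body (75 mm by 188 mm) begins 65 mm behind the grasp point.
Start: joints at [-1.286, 0.116, 1.442, -0, 1.584, -0.038], TCP at [0.214, -0.64, 0.219] pointing down, gripper open.
Joint ranges: [-2.83, 2.83], [-0.83, 2.19], [0.07, 2.5], [-1.14, 4.28], [0.01, 3], [-2.97, 2.97]. Speed limits (rad/s): [1.89, 1.89, 2.22, 3.14, 3.14, 3.14].

INTERFACE

Orientations are given as a unit quaternion [w, x, y, z].
In Python, from cell import robot gives the robot as it stands.
- The arm moves only by the tool servo_tool, never from a script. Its argument "steps" is text: rows parted by semicolons, each of 7 numbers parted by spaces: the opening, from -1 (shut) to 1 (fully open), then the shift along the tool's x, y, z each as a share of 300 mm, from -1 to 1, then the turn, a rotation vector about the tool's x, y, z each as a share of pi rad, from -1 to 1. In form: fingers tx ty tz ax ay az; .... A call has 1 to 5 rows; each row is the pose to reach, as a shift and turn from the pose commanded when the call began, along the tool's axes at that moment, turning the shorter way round; what a row does not reach only later rows make up. A row lasts 1/10 s, in which the tool goes at most 50 mm and 8.59 degrees, less where a joint would pass 70% of its speed; a pose out of reach is approached as far as the arm can. A call with a number of a shift or a turn outside -1 to 1 is refused whole. A call with a gripper value outside its range is refused whole. The fingers move at their own pace and stop on an object; the grip force is fixed at half the most. Time passes only in rows, so rows that repeat a pose let the fingers close. It gives the time, the measured TCP pose, the force and the opening at its end, in the units of the state.
- robot.observe(): the state, without advancing time (a new reading comes with each control period).
- robot.read_camera(name): name is "side" or "top"; returns the picture (420x560x3 uint8, red, green, blue); there is no depth.
- robot.get_calibration(name): a dict with "intrinsics" (3x3 intrinsics, pixels), "R" (3x3) and "t" (3): a world point X has camera coordinates R X + t. Camera axes: x right, y down, z forward; pixel columns grow to the right and rows downward; lengths in m; the calibration is good to about 2 mm. A picture is of the moment at which its call begins. get_calibration takes no time and is no camera call.
- robot.job_done(): hands the job in, once; it reports no verdict.
The state is a dict: "time_s": time; "joint_positions": joint angles; "qvel": joint speeds; "joint_efforts": joint torques, N m; "tcp_pos": TCP position; "orientation": TCP orientation; "force": force on the tool from outside, world axes, zero at the start; "moment": the same for the moment, N m; "gripper_width": finger opening in m.
Only numpy, scipy, OpenCV 4.12 (cv2) and the standard library are available. Lean on these libraries where they do the work, as an engineer would, in place of code of your own. Each camera call takes 0.05 s, during which the arm holds its last target. There are 200 camera calls.

## Working session

There is one attempt and no reset: what is moved stays moved. The work goes in short steps, Python scripts to look and compute and a tool call to move; the robot and the scene stay as the last step left them, time stands still between calls to the robot, and variables do not carry over. Pictures are saved under pics/ and viewed, about 8 in all and at most 12, crops included, and the job is handed in when it is done.

Besides the shell and the picture viewer there is one more tool, called after ">>>" as name(argument=value, ...) on one line, values as JSON. servo_tool: Moves the arm, as the interface text tells. Shift numbers are shares of 300 mm and turn numbers shares of pi rad, none past 1 either way. Its arguments: {"type":"object","properties":{"steps":{"type":"string"}},"required":["steps"]}

```bash
mkdir -p pics; ls
python3 - <<'E'
from cell import robot
import cv2
for n in("top","side"):
    cv2.imwrite(f"pics/{n}0.png",robot.read_camera(n)[:,:,::-1])
    c=robot.get_calibration(n);print(n,c)
print(robot.observe(), robot.grasp_offset)
E
```

```text
pics
top {'intrinsics': array([[462.0215797 ,   0.        , 276.90472553],
       [  0.        , 462.0215797 , 214.894981  ],
       [  0.        ,   0.        ,   1.        ]]), 'R': array([[-0.02105583, -0.9996366 ,  0.01683203],
       [-0.98489809,  0.01784564, -0.17221291],
       [ 0.17184995, -0.02020392, -0.98491593]]), 't': array([-0.04908578,  0.57767505,  1.27549697])}
side {'intrinsics': array([[483.34693097,   0.        , 276.61547185],
       [  0.        , 483.34693097, 212.28420045],
       [  0.        ,   0.        ,   1.        ]]), 'R': array([[-0.82091232, -0.5708347 ,  0.01583409],
       [-0.38866921,  0.5381975 , -0.74785005],
       [ 0.41837689, -0.62007354, -0.66367883]]), 't': array([0.45688728, 0.3077344 , 1.16170206])}
{'time_s': 0.1, 'joint_positions': array([-1.28583082e+00,  1.16459734e-01,  1.44219450e+00, -1.89879863e-05,
        1.58398871e+00, -3.77678865e-02]), 'qvel': array([-9.71134840e-04, -1.85040165e-03,  3.09506808e-05, -3.28319449e-04,
       -3.34397597e-04,  4.14132933e-04]), 'joint_efforts': array([ 1.81131498e-03, -7.22894239e+01, -6.23866224e+01,  7.81603809e-02,
        2.28644279e-02, -2.11455881e-05]), 'tcp_pos': array([ 0.21403969, -0.63997835,  0.21796682]), 'orientation': array([-3.15231409e-04,  8.11529244e-01, -5.84311570e-01, -4.20113493e-04]), 'force': array([-0.41119957, -0.12139062, -0.53252274]), 'moment': array([-0.01897618,  0.02935264, -0.0037372 ]), 'gripper_width': 0.09316084790712123} 0.0188
```

View pics/top0.png

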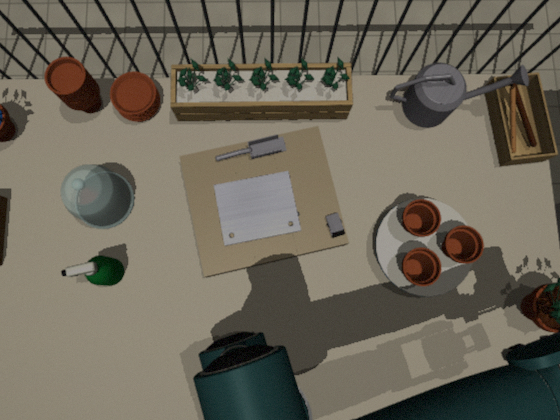

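View pics/side0.png

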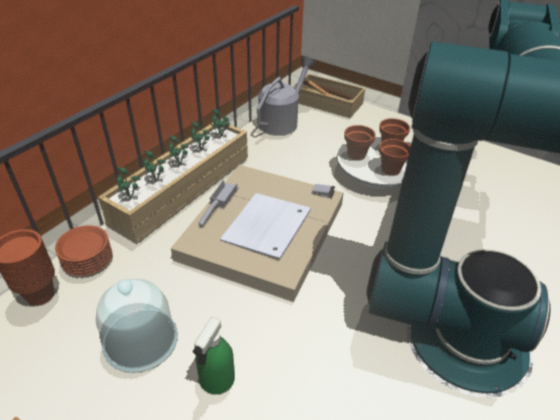

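The top view shows the block (corners around (181,157), (320,128), (347,243), (204,275)) with the cover on it, its corners near (215,184), (292,172), (299,233) and (223,244). The holes are near (234,235) and (291,224). I'll zoom in.

Run:
```python
import cv2
a=cv2.imread("pics/top0.png")[120:280,175:355];cv2.imwrite("pics/topc.png",cv2.convertScaleAbs(cv2.resize(a,(720,640)[:2],interpolation=cv2.INTER_CUBIC)[:600],alpha=1.3))
a=cv2.imread("pics/side0.png")[165:295,170:350];cv2.imwrite("pics/sidec.png",cv2.convertScaleAbs(cv2.resize(a,None,fx=4,fy=4,interpolation=cv2.INTER_CUBIC),alpha=1.2))
```

```text
(no output)
```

View pics/topc.png

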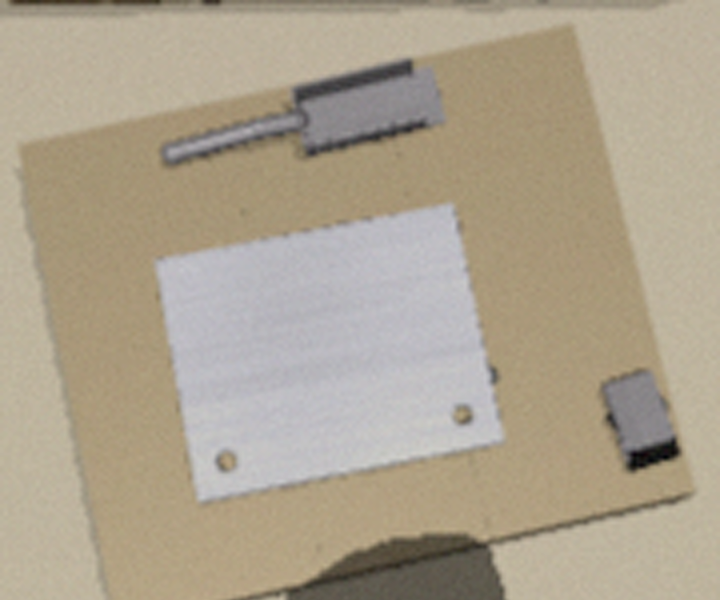

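View pics/sidec.png

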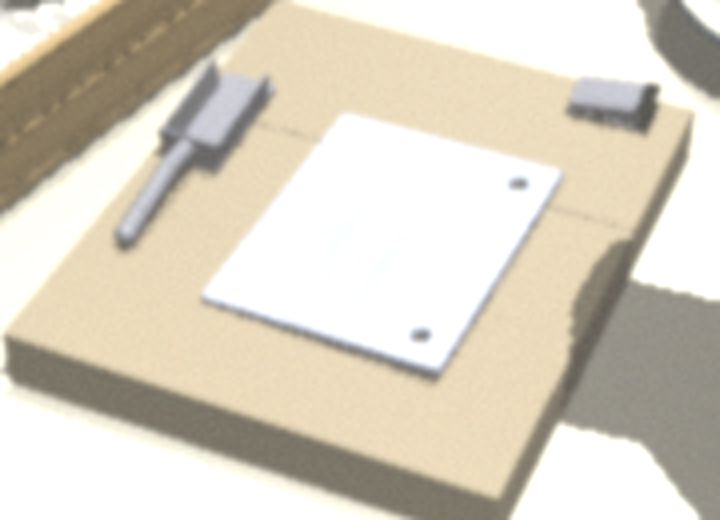

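```bash
cat > fit.py <<'E'
import numpy as np
from scipy.optimize import least_squares
from scipy.spatial.transform import Rotation as Rn
from cell import robot
C={n:robot.get_calibration(n) for n in("top","side")}
def proj(n,X):
    c=C[n];p=(c["R"]@np.asarray(X).T).T+c["t"];q=p@c["intrinsics"].T;return q[:,:2]/q[:,2:]
def blk(p,L):  # local block points -> world
    return np.asarray(L)@Rn.from_euler('z',p[2]).as_matrix().T+[p[0],p[1],0]
def cov(p,L):  # p x y yaw tilt (near side up), underside far edge on stone; p in block frame
    R=Rn.from_euler('ZY',[p[2],p[3]]).as_matrix()
    z=.05+.09*np.sin(abs(p[3]))
    return np.asarray(L)@R.T+[p[0],p[1],z]
def fit(obs_b,obs_c,tilt=None):
    # obs: list (cam,(u,v),local)
    def res(q):
        r=[]; bias={"top":q[7:9],"side":q[9:11]}
        for n,uv,l in obs_b: r+=list(proj(n,blk(q[:3],[l]))[0]+bias[n]-uv)
        for n,uv,l in obs_c: r+=list(proj(n,blk(q[:3],cov(q[3:7],[l])))[0]+bias[n]-uv)
        r+=list(q[7:]/1.0)
        r.append(((q[6]-(0.055 if tilt is None else tilt))/(.005)))
        return r
    s=least_squares(res,[.6,0,.1,-.03,0,0,.05,0,0,0,0]);return s.x,np.array(res(s.x))
E
cat > m0.py <<'E'
from fit import *
T=lambda u,v:np.array([(u+.5)/4-.5+175,(v+.5)/4-.5+120])
S=lambda u,v:np.array([(u+.5)/4-.5+170,(v+.5)/4-.5+165])
b=[("top",T(20,146),(.18,.21,.05)),("top",T(575,25),(.18,-.21,.05)),("top",T(693,490),(-.18,-.21,.05)),
("side",S(692,113),(-.18,-.21,.05)),("side",S(500,500),(-.18,.21,.05)),("side",S(8,338),(.18,.21,.05)),
("top",T(493,374),(-.065,-.0865,.055))]
c=[("top",T(156,260),(.09,.11,.006)),("top",T(455,205),(.09,-.11,.006)),("top",T(503,440),(-.09,-.11,.006)),("top",T(199,501),(-.09,.11,.006)),
("side",S(343,112),(.09,-.11,.006)),("side",S(203,297),(.09,.11,.006)),("side",S(437,371),(-.09,.11,.006)),("side",S(562,172),(-.09,-.11,.006)),
("top",T(227,461),(-.065,.085,.006)),("top",T(462,414),(-.065,-.085,.006)),("side",S(421,335),(-.065,.085,.006)),("side",S(518,184),(-.065,-.085,.006))]
q,r=fit(b,c);np.set_printoptions(precision=4,suppress=True)
print(q);print(r.round(1))
P=blk(q[:3],[(-.065,.085,.05),(-.065,-.085,.05)]);H=blk(q[:3],cov(q[3:7],[(-.065,.085,0),(-.065,-.085,0)]))
print(P);print(H);print("corners FL FR NR NL",blk(q[:3],cov(q[3:7],[(.09,.11,0),(.09,-.11,0),(-.09,-.11,0),(-.09,.11,0)])))
E
python3 m0.py
```

```text
[ 0.623  -0.0218  0.2128 -0.0218  0.0231 -0.0371  0.0546 -0.2497 -0.4717
  0.4848  0.595 ]
[-0.6  0.1 -0.4 -0.5  1.2  0.5  0.8 -0.4  0.1  0.2 -1.1 -0.7 -0.4  0.3
 -0.2 -0.1 -0.2 -0.5  0.6  0.4 -0.3  0.2  0.2  0.6 -0.7  0.   0.3 -0.3
  0.2 -0.  -0.  -0.1  0.4  0.1 -0.3 -0.   0.  -0.1 -0.2 -0.5  0.5  0.6
 -0.1]
[[ 0.5416  0.0475  0.05  ]
 [ 0.5775 -0.1186  0.05  ]]
[[ 0.5181  0.0685  0.0585]
 [ 0.5478 -0.0989  0.0585]]
corners FL FR NR NL [[ 0.6661  0.1201  0.05  ]
 [ 0.7046 -0.0965  0.05  ]
 [ 0.5276 -0.1279  0.0598]
 [ 0.4892  0.0887  0.0598]]
```

```bash
cat > go.py <<'E'
import sys,numpy as np
from scipy.spatial.transform import Rotation as Rn
from cell import robot
B=np.array([.623,-.0218]);Y=.2128
def go(bx,by,z,ang=None):
    """bx,by in block frame; ang of tool x relative to block; prints row shares"""
    s=robot.observe();w,x,y,zz=s["orientation"];R=Rn.from_quat([x,y,zz,w])
    c,sn=np.cos(Y),np.sin(Y);t=np.array([*(B+[c*bx-sn*by,sn*bx+c*by]),z])
    d=t-s["tcp_pos"];l=R.inv().apply(d)/.3
    tgt=Rn.from_euler('z',Y+ang)*Rn.from_euler('x',np.pi)
    rv=(R.inv()*tgt).as_rotvec()/np.pi
    f=s["tcp_pos"][:2]-B
    print("t",round(s["time_s"],2),"blk",np.round([c*f[0]+sn*f[1],-sn*f[0]+c*f[1],s["tcp_pos"][2]],4),"F",np.round(s["force"],1),"w",round(s["gripper_width"],4))
    print("shift",l.round(4),"turn",rv.round(4),"dist",np.linalg.norm(d).round(4))
if __name__=="__main__": go(*map(float,sys.argv[1:]))
E
python3 go.py -.022 .17 .22 0
```

```text
t 0.1 blk [-0.5303 -0.5179  0.218 ] F [-0.4 -0.1 -0.5] w 0.0932
shift [-2.0932 -1.9356 -0.0045] turn [-2.00e-04  3.00e-04 -4.65e-01] dist 0.8553
```

>>> servo_tool(steps="1 -0.61 -0.56 -0.05 0 0 -0.23; 1 -0.61 -0.56 -0.05 0 0 -0.23; 1 -0.61 -0.56 -0.05 0 0 -0.23; 1 -0.61 -0.56 -0.05 0 0 -0.23; 1 -0.61 -0.56 -0.05 0 0 -0.23")

```text
time_s: 0.6
tcp_pos: [0.3157, -0.4113, 0.2334]
orientation: [-0.0, 0.966, -0.257, -0.0]
force: [1.0, -0.5, 0.7]
gripper_width: 0.0932
```

```bash
python3 go.py -.022 .17 .22 0
```

```text
t 0.6 blk [-0.3827 -0.3158  0.2334] F [ 1.  -0.5  0.7] w 0.0932
shift [-0.1892 -2.0081  0.0452] turn [-1.000e-04  0.000e+00 -2.332e-01] dist 0.6052
```

>>> servo_tool(steps="1 -0.08 -0.82 0 0 0 -0.233; 1 -0.08 -0.82 0 0 0 -0.233; 1 -0.08 -0.82 0 0 0 -0.233; 1 -0.08 -0.82 0 0 0 -0.233; 1 -0.08 -0.82 0 0 0 -0.233")

```text
time_s: 1.1
tcp_pos: [0.4183, -0.1864, 0.2336]
orientation: [0.0, 0.994, 0.106, 0.0]
force: [1.1, 0.0, 0.4]
gripper_width: 0.0932
```

```bash
python3 go.py -.022 .17 .22 0
```

```text
t 1.1 blk [-0.2349 -0.1176  0.2336] F [1.1 0.  0.4] w 0.0932
shift [ 0.7094 -0.9589  0.0455] turn [ 0.     -0.0001 -0.0001] dist 0.3581
```

>>> servo_tool(steps="1 0.709 -0.959 0.1 0 0 0; 1 0.709 -0.959 0.1 0 0 0; 1 0.709 -0.959 0.1 0 0 0; 1 0.709 -0.959 0.1 0 0 0; 1 0.709 -0.959 0.1 0 0 0")

```text
time_s: 1.6
tcp_pos: [0.5222, 0.0402, 0.2126]
orientation: [0.0, 0.995, 0.103, 0.0]
force: [1.8, -0.5, 0.4]
gripper_width: 0.0931
```

```bash
python3 go.py -.022 .17 .1 0
```

```text
t 1.6 blk [-0.0854  0.0819  0.2126] F [ 1.8 -0.5  0.4] w 0.0931
shift [ 0.2096 -0.2949  0.3752] turn [ 0.     -0.0001 -0.0019] dist 0.1564
```

>>> servo_tool(steps="1 0.21 -0.295 0 0 0 -0.002; 1 0.21 -0.295 0 0 0 -0.002; 1 0.21 -0.295 0.17 0 0 -0.002; 1 0.21 -0.295 0.34 0 0 -0.002; 1 0.21 -0.295 0.38 0 0 -0.002")

```text
time_s: 2.1
tcp_pos: [0.563, 0.1376, 0.0932]
orientation: [0.0, 0.994, 0.107, -0.004]
force: [-0.5, -0.4, -0.5]
gripper_width: 0.0932
```

```bash
python3 go.py -.022 .165 .053 0
```

```text
t 2.1 blk [-0.025   0.1684  0.0932] F [-0.5 -0.4 -0.5] w 0.0932
shift [0.011  0.0115 0.1339] turn [-0.      0.0023  0.0003] dist 0.0404
```

>>> servo_tool(steps="1 0.005 0.01 0.04 0 0 0; 1 0.005 0.01 0.08 0 0 0; 1 0.005 0.01 0.1 0 0 0; 1 0.005 0.01 0.12 0 0 0; 1 0.005 0.01 0.12 0 0 0")

```text
time_s: 2.6
tcp_pos: [0.5676, 0.1348, 0.0629]
orientation: [-0.0, 0.994, 0.106, 0.0]
force: [0.0, 0.3, 0.3]
gripper_width: 0.0929
```

```bash
python3 go.py -.022 .165 .053 0;python3 - <<'E'
from cell import robot
import cv2
a=robot.read_camera("side");cv2.imwrite("pics/s1f.png",a[:,:,::-1])
cv2.imwrite("pics/s1.png",cv2.resize(a[130:310,160:360,::-1],None,fx=3.3,fy=3.3,interpolation=cv2.INTER_CUBIC))
E
```

```text
t 2.6 blk [-0.0211  0.1647  0.0629] F [0.  0.3 0.3] w 0.0929
shift [-0.0031 -0.0009  0.033 ] turn [-0.     -0.0001 -0.0001] dist 0.01
```

View pics/s1.png

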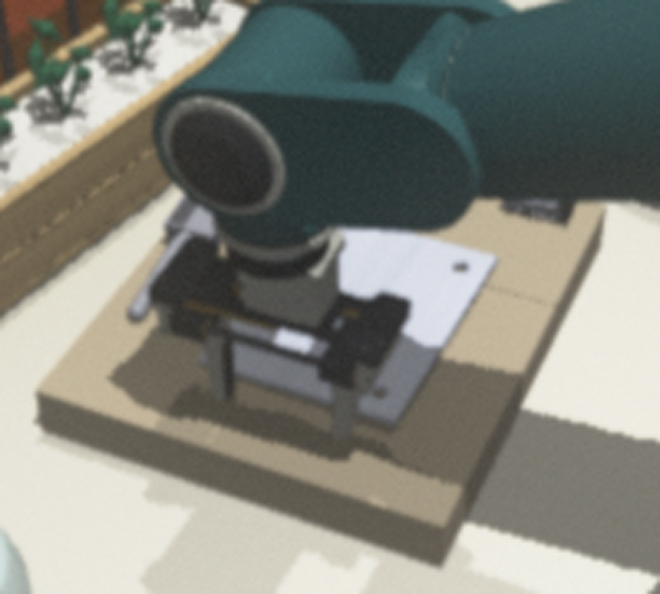

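>>> servo_tool(steps="1 -0.003 0 0.031 0 0 0; 1 -0.003 0 0.031 0 0 0; 1 -0.003 0.02 0.031 0 0 0; 1 -0.003 0.04 0.031 0 0 0; 1 -0.003 0.04 0.031 0 0 0")

```text
time_s: 3.15
tcp_pos: [0.5695, 0.1222, 0.0537]
orientation: [0.0, 0.994, 0.106, 0.0]
force: [-0.1, -0.1, -0.0]
gripper_width: 0.0931
```

>>> servo_tool(steps="1 0 0.01 0 0 0 0; 1 0 0.02 0 0 0 0; 1 0 0.03 0 0 0 0; 1 0 0.04 0 0 0 0; 1 0 0.04 0 0 0 0")

```text
time_s: 3.65
tcp_pos: [0.5718, 0.1108, 0.0535]
orientation: [0.0, 0.994, 0.106, 0.0]
force: [0.1, -0.3, -0.7]
gripper_width: 0.0928
```

>>> servo_tool(steps="1 0 0.005 0 0 0 0; 1 0 0.01 0 0 0 0; 1 0 0.015 0 0 0 0; 1 0 0.02 0 0 0 0; 1 0 0.02 0 0 0 0")

```text
time_s: 4.15
tcp_pos: [0.573, 0.1051, 0.0534]
orientation: [0.0, 0.994, 0.106, 0.0]
force: [0.3, -0.2, 0.3]
gripper_width: 0.0932
```

>>> servo_tool(steps="1 0 0.005 0 0 0 0; 1 0 0.01 0 0 0 0; 1 0 0.015 0 0 0 0; 1 0 0.02 0 0 0 0; 1 0 0.02 0 0 0 0")

```text
time_s: 4.65
tcp_pos: [0.5743, 0.0992, 0.0535]
orientation: [0.0, 0.994, 0.106, 0.0]
force: [-0.1, 0.3, 0.2]
gripper_width: 0.093
```

```bash
python3 go.py -.022 .118 .053 0;python3 - <<'E'
from cell import robot
import cv2
for n in("top","side"):
    a=robot.read_camera(n);cv2.imwrite(f"pics/{n}2f.png",a[:,:,::-1])
E
```

```text
t 4.65 blk [-0.0221  0.1285  0.0535] F [-0.1  0.3  0.2] w 0.093
shift [0.0002 0.0351 0.0016] turn [ 0.0001  0.     -0.    ] dist 0.0105
```

```bash
cat > pic.py <<'E'
import cv2,sys,numpy as np
from cell import robot
k=sys.argv[1]
T=robot.read_camera("top")[:,:,::-1];S=robot.read_camera("side")[:,:,::-1]
cv2.imwrite(f"pics/{k}_t.png",T);cv2.imwrite(f"pics/{k}_s.png",S)
f=lambda a:cv2.resize(a,None,fx=4,fy=4,interpolation=cv2.INTER_CUBIC)
cv2.imwrite(f"pics/{k}.png",np.hstack([f(T[155:255,205:305]),f(S[185:285,215:315])]))  # 400+400 x 400
E
python3 pic.py p1
```

```text
(no output)
```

View pics/p1.png

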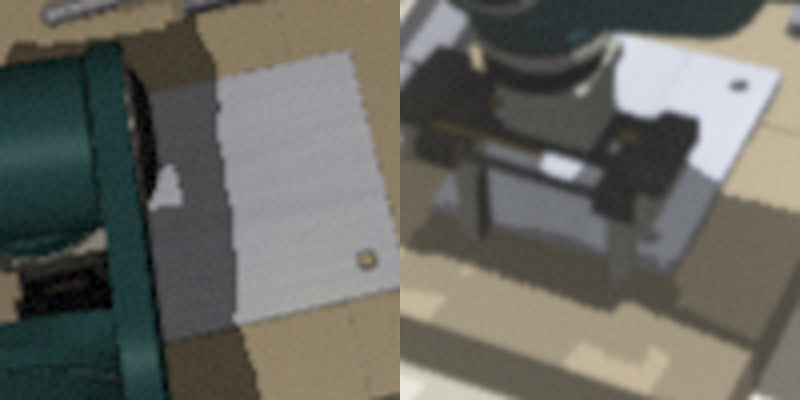

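```bash
cat > cf.py <<'E'
from fit import *
q0=np.array([.623,-.0218,.2128]);bias={"top":np.array([-.25,-.47]),"side":np.array([.485,.595])}
T=lambda u,v:("top",np.array([(u+.5)/4-.5+205,(v+.5)/4-.5+155]))
S=lambda u,v:("side",np.array([(u-400+.5)/4-.5+215,(v+.5)/4-.5+185]))
L=dict(FL=(.09,.11,.006),FR=(.09,-.11,.006),NR=(-.09,-.11,.006),NL=(-.09,.11,.006),HL=(-.065,.085,.006),HR=(-.065,-.085,.006))
def cfit(obs,tilt=.0545,ts=.003):
    f=lambda p:np.concatenate([proj(n,blk(q0,cov(p,[L[k]])))[0]+bias[n]-uv for k,(n,uv) in obs]+[[(p[3]-tilt)/ts]])
    s=least_squares(f,[0,0,0,tilt]);p=s.x
    print("cover x,y mm, yaw, tilt",(p[:2]*1e3).round(1),p[2:].round(4));print(f(p).round(1))
    print("hole-pin mm",((cov(p,[(-.065,.085,0),(-.065,-.085,0)])[:,:2]-[(-.065,.085),(-.065,-.085)])*1e3).round(1).tolist())
E
python3 -c "
from cf import *
cfit([('FR',T(350,52)),('HR',T(367,259)),('NR',S(780,70)),('HR',S(738,85))])"
```

```text
cover x,y mm, yaw, tilt [-18.1   6.3] [0.0021 0.0548]
[-0.2 -0.8  0.2 -0.   0.5  0.6  0.2  0.1  0.1]
hole-pin mm [[-18.2, 6.1], [-17.8, 6.1]]
```

>>> servo_tool(steps="1 0 0.005 0 0 0 0; 1 0 0.01 0 0 0 0; 1 0 0.015 0 0 0 0; 1 0 0.02 0 0 0 0; 1 0 0.02 0 0 0 0")

```text
time_s: 5.35
tcp_pos: [0.5756, 0.0933, 0.0535]
orientation: [0.0, 0.994, 0.106, 0.0]
force: [0.3, 0.4, 0.5]
gripper_width: 0.0929
```

>>> servo_tool(steps="1 0 -0.03 0 0 0 0; 1 0 -0.1 0 0 0 0; 1 0 -0.1 -0.1 0 0 0; 1 0 -0.1 -0.25 0 0 0; 1 0 -0.1 -0.25 0 0 0")

```text
time_s: 5.85
tcp_pos: [0.5712, 0.1239, 0.1346]
orientation: [-0.0, 0.994, 0.106, 0.004]
force: [1.4, -0.4, 0.0]
gripper_width: 0.0931
```

```bash
python3 go.py -.15 .0 .12 -1.5708
```

```text
t 5.85 blk [-0.0199  0.1533  0.1346] F [ 1.4 -0.4  0. ] w 0.0931
shift [-0.4341  0.511   0.0455] turn [-0.0018 -0.0021  0.5001] dist 0.2016
```

>>> servo_tool(steps="1 -0.434 0.511 -0.02 0 0 0.24; 1 -0.434 0.511 -0.02 0 0 0.24; 1 -0.434 0.511 -0.02 0 0 0.24; 1 -0.434 0.511 -0.02 0 0 0.24; 1 -0.434 0.511 -0.02 0 0 0.24")

```text
time_s: 6.35
tcp_pos: [0.4724, -0.0578, 0.1347]
orientation: [0.001, 0.963, -0.27, 0.001]
force: [1.1, 0.3, -0.0]
gripper_width: 0.0932
```

```bash
python3 go.py -.15 .0 .1 -1.5708
```

```text
t 6.35 blk [-0.1548 -0.0034  0.1347] F [ 1.1  0.3 -0. ] w 0.0932
shift [ 0.0037 -0.0193  0.1157] turn [ 1.00e-04 -5.00e-04  2.58e-01] dist 0.0352
```

>>> servo_tool(steps="1 0.004 -0.019 0 0 0 0.258; 1 0.004 -0.019 0 0 0 0.258; 1 0.004 -0.019 0 0 0 0.258; 1 0.004 -0.019 0 0 0 0.258; 1 0.004 -0.019 0 0 0 0.258")

```text
time_s: 6.85
tcp_pos: [0.4782, -0.0498, 0.1342]
orientation: [0.0, 0.798, -0.603, 0.0]
force: [0.8, 0.5, 0.1]
gripper_width: 0.0933
```

```bash
python3 go.py -.15 .0 .065 -1.5708;python3 pic.py p2
```

```text
t 6.85 blk [-0.1475  0.0032  0.1342] F [0.8 0.5 0.1] w 0.0933
shift [0.0101 0.0091 0.2308] turn [ 0.     -0.0001  0.0206] dist 0.0694
```

View pics/p2.png

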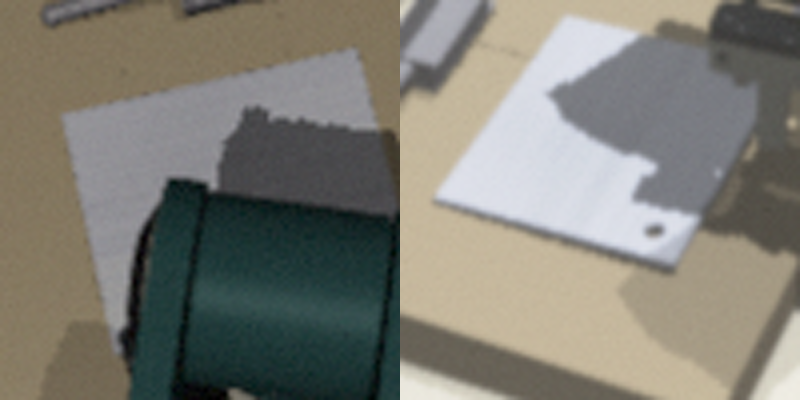

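Top: cover FL is at (62,114) and FR at (355,47). Side: FL is at (434,201), FR at (568,15), NL at (674,266) and the left hole at (655,230).

```bash
python3 -c "
from cf import *
cfit([('FL',T(62,114)),('FR',T(355,47)),('FR',S(568,15)),('FL',S(434,200)),('NL',S(674,264)),('HL',S(655,230))])"; python3 go.py -.15 .0 .065 -1.5708
```

```text
cover x,y mm, yaw, tilt [-18.5   0.2] [0.0002 0.0545]
[-0.   0.2  0.7  0.2 -0.6  0.6  0.  -0.2  0.1  0.  -0.2  0.1  0. ]
hole-pin mm [[-18.4, 0.2], [-18.4, 0.2]]
t 6.95 blk [-0.1475  0.0032  0.1343] F [ 0.3  0.6 -0.3] w 0.093
shift [0.0099 0.0091 0.2309] turn [ 0.     -0.0001  0.0216] dist 0.0694
```

>>> servo_tool(steps="1 0.01 0.009 0 0 0 0.021; 1 0.01 0.009 0.12 0 0 0.021; 1 0.01 0.009 0.2 0 0 0.021; 1 0.01 0.009 0.25 0 0 0.021; 1 0.01 0.009 0.25 0 0 0.021")

```text
time_s: 7.45
tcp_pos: [0.4756, -0.0534, 0.0577]
orientation: [0.001, 0.781, -0.625, -0.001]
force: [-0.2, -1.1, 0.4]
gripper_width: 0.0928
```

```bash
python3 go.py -.125 .0 .0535 -1.5708
```

```text
t 7.45 blk [-0.1508  0.0002  0.0577] F [-0.2 -1.1  0.4] w 0.0928
shift [ 0.0014 -0.086   0.0137] turn [0.0009 0.0003 0.0024] dist 0.0261
```

>>> servo_tool(steps="1 0.001 0 0.018 0 0 0.002; 1 0.001 -0.03 0.018 0 0 0.002; 1 0.001 -0.06 0.018 0 0 0.002; 1 0.001 -0.08 0.018 0 0 0.002; 1 0.001 -0.08 0.018 0 0 0.002")

```text
time_s: 7.95
tcp_pos: [0.5009, -0.0486, 0.0544]
orientation: [-0.0, 0.778, -0.628, 0.0]
force: [0.4, -0.5, 0.6]
gripper_width: 0.093
```

```bash
python3 go.py -.105 .0 .0535 -1.5708
```

```text
t 7.95 blk [-0.125  -0.0004  0.0544] F [ 0.4 -0.5  0.6] w 0.093
shift [-0.0015 -0.0666  0.0029] turn [-0.0001 -0.     -0.0003] dist 0.02
```

>>> servo_tool(steps="1 -0.001 -0.01 0.003 0 0 0; 1 -0.001 -0.02 0.003 0 0 0; 1 -0.001 -0.03 0.003 0 0 0; 1 -0.001 -0.035 0.003 0 0 0; 1 -0.001 -0.04 0.003 0 0 0")

```text
time_s: 8.45
tcp_pos: [0.5115, -0.046, 0.0531]
orientation: [0.0, 0.778, -0.629, -0.0]
force: [-3.4, -0.2, 0.8]
gripper_width: 0.0928
```

>>> servo_tool(steps="1 0 -0.005 0 0 0 0; 1 0 -0.01 0 0 0 0; 1 0 -0.015 0 0 0 0; 1 0 -0.02 0 0 0 0; 1 0 -0.023 0 0 0 0")

```text
time_s: 8.95
tcp_pos: [0.5185, -0.0445, 0.0531]
orientation: [0.0, 0.778, -0.629, -0.0]
force: [-2.5, -1.6, -1.8]
gripper_width: 0.0927
```

```bash
python3 go.py -.102 .0 .0535 -1.5708;python3 pic.py p3
```

```text
t 8.95 blk [-1.07e-01 -1.00e-04  5.31e-02] F [-2.5 -1.6 -1.8] w 0.0927
shift [-0.0005 -0.0165 -0.0013] turn [ 0.      0.     -0.0004] dist 0.005
```

View pics/p3.png

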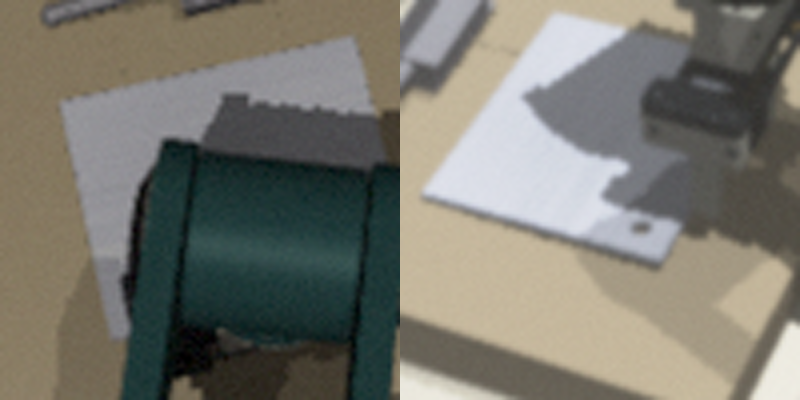

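Top: FL is at (60,101) and FR at (353,36). Side: FL is at (423,196), NL at (659,264), FR at (556,11) and the left hole at (641,228).

```bash
python3 -c "
from cf import *
cfit([('FL',T(60,101)),('FR',T(353,36)),('FR',S(556,11)),('FL',S(423,195)),('NL',S(659,262)),('HL',S(641,228))],ts=.03)"
```

```text
cover x,y mm, yaw, tilt [-9.   0.2] [-0.0049  0.0473]
[-0.1  0.1  0.6 -0.  -0.2  0.8 -0.4 -0.   0.3 -0.1 -0.1 -0.1 -0.2]
hole-pin mm [[-8.5, 0.5], [-9.3, 0.5]]
```

>>> servo_tool(steps="1 0 -0.004 0 0 0 0; 1 0 -0.008 0 0 0 0; 1 0 -0.012 0 0 0 0; 1 0 -0.016 0 0 0 0; 1 0 -0.02 0 0 0 0")

```text
time_s: 9.55
tcp_pos: [0.5246, -0.0433, 0.0534]
orientation: [-0.0, 0.778, -0.629, 0.0]
force: [-2.7, -0.8, -0.2]
gripper_width: 0.0929
```

>>> servo_tool(steps="1 0 -0.002 0 0 0 0; 1 0 -0.004 0 0 0 0; 1 0 -0.006 0 0 0 0; 1 0 -0.008 0 0 0 0; 1 0 -0.008 0 0 0 0")

```text
time_s: 10.05
tcp_pos: [0.5266, -0.0428, 0.0533]
orientation: [0.0, 0.778, -0.629, 0.0]
force: [-5.2, -1.8, 3.1]
gripper_width: 0.0929
```

```bash
python3 go.py -.098 .0 .0535 -1.5708;python3 pic.py p4
```

```text
t 10.05 blk [-0.0986 -0.0002  0.0533] F [-5.2 -1.8  3.1] w 0.0929
shift [-0.0006 -0.0021 -0.0008] turn [ 0.     -0.     -0.0004] dist 0.0007
```

View pics/p4.png

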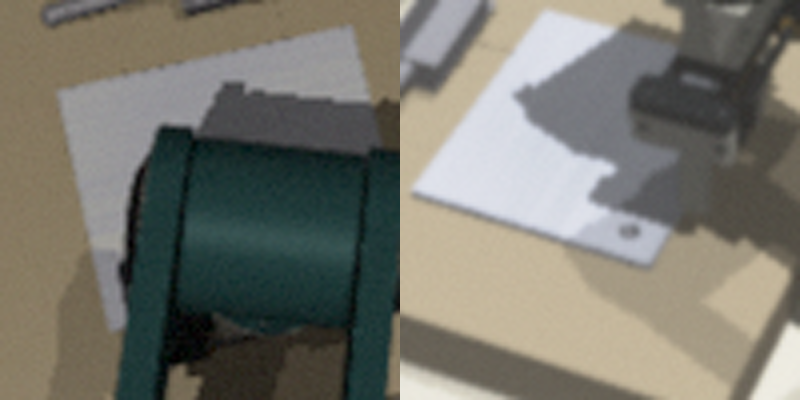

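```bash
python3 -c "
from cf import *
cfit([('FL',T(58,91)),('FR',T(350,26)),('FR',S(545,9)),('FL',S(413,192)),('NL',S(648,265)),('HL',S(629,231))],tilt=.02,ts=.1)"
```

```text
cover x,y mm, yaw, tilt [-0.6  0.3] [-0.0032  0.0088]
[-0.3 -0.   0.6 -0.2  0.1  0.7 -0.5 -0.   0.3  0.1  0.2 -0.1 -0.1]
hole-pin mm [[-0.3, 0.5], [-0.8, 0.5]]
```

Tilt has fallen from 0.047 to about 0 and the pin shows in the left hole, so the cover seems to have dropped. I'll back off and check.

>>> servo_tool(steps="1 0 0.02 0 0 0 0; 1 0 0.1 0 0 0 0; 1 0 0.12 -0.1 0 0 0; 1 0 0.12 -0.25 0 0 0; 1 0 0.12 -0.4 0 0 0")

```text
time_s: 10.65
tcp_pos: [0.4907, -0.0503, 0.1744]
orientation: [-0.0, 0.778, -0.629, -0.0]
force: [0.3, -0.1, -0.2]
gripper_width: 0.0933
```

>>> servo_tool(steps="1 0.5 0.1 -0.3 0 0 0; 1 0.5 0.1 -0.3 0 0 0; 1 0.8 0.1 -0.3 0 0 0; 1 0.8 0.1 -0.3 0 0 0; 1 0.8 0.1 -0.3 0 0 0")

```text
time_s: 11.15
tcp_pos: [0.5109, -0.2828, 0.2612]
orientation: [-0.0, 0.778, -0.629, 0.001]
force: [1.0, 1.5, -0.4]
gripper_width: 0.0928
```

```bash
python3 go.py -.098 .0 .0535 -1.5708;python3 pic.py p5
```

```text
t 11.15 blk [-0.1647 -0.2314  0.2612] F [ 1.   1.5 -0.4] w 0.0928
shift [-0.7722 -0.2205  0.6922] turn [-0.0004 -0.0002 -0.0004] dist 0.3181
```

View pics/p5.png

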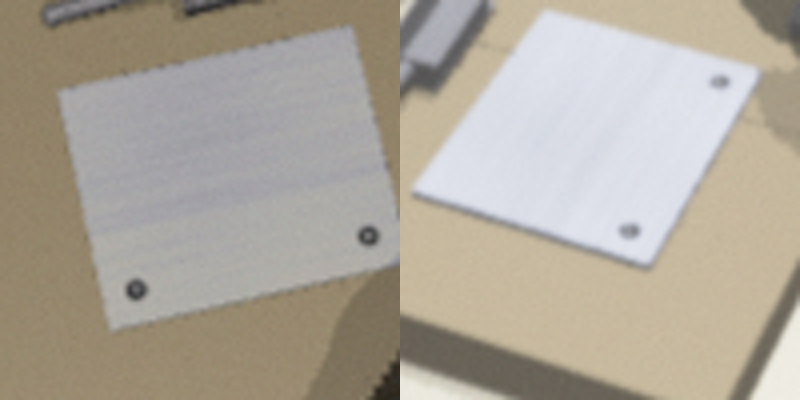

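The pins now stand inside both holes: top (136,289) and (368,236), side (629,231) and (720,82). One last fit for flatness, also holding the bystanders against the first picture.

```bash
python3 -c "
from cf import *
import cv2
cfit([('FL',T(58,91)),('FR',T(351,26)),('NL',T(110,329)),('HL',T(136,289)),('HR',T(368,236)),('FR',S(545,9)),('FL',S(413,192)),('NL',S(649,265)),('NR',S(760,71)),('HL',S(629,231)),('HR',S(720,82))],tilt=.0,ts=.1)
a=cv2.imread('pics/top0.png',0).astype(float);b=cv2.imread('pics/p5_t.png',0).astype(float)
for n,(u0,u1,v0,v1) in dict(scoop=(213,288,132,162),clip=(322,347,210,238),mister=(60,128,252,290),cloche=(60,136,163,230)).items():
    r=cv2.matchTemplate(b[v0-8:v1+8,u0-8:u1+8].astype('float32'),a[v0:v1,u0:u1].astype('float32'),cv2.TM_CCOEFF_NORMED);m=cv2.minMaxLoc(r);print(n,'shift px',m[3][0]-8,m[3][1]-8,round(m[1],2))
s=robot.observe();print(abs(s['qvel']).max(),s['force'])"
```

```text
cover x,y mm, yaw, tilt [-0.2  0.2] [-0.0029  0.0075]
[-0.3 -0.2  0.3 -0.4 -0.1  0.5  0.2 -0.   0.3 -0.1 -0.   0.6 -0.6 -0.1
 -0.1  0.1  0.6 -0.   0.  -0.1 -0.2  0.   0.1]
hole-pin mm [[0.1, 0.4], [-0.4, 0.4]]
scoop shift px 0 0 0.98
clip shift px -6 2 0.31
mister shift px 0 0 1.0
cloche shift px 0 0 1.0
0.07431694622119678 [-0.17036977 -0.09377347  0.31388011]
```

>>> servo_tool(steps="1 0.3 0 -0.1 0 0 0; 1 0.3 0 -0.1 0 0 0; 1 0.3 0 -0.1 0 0 0; 1 0.3 0 -0.1 0 0 0; 1 0.3 0 -0.1 0 0 0")

```text
time_s: 11.75
tcp_pos: [0.5299, -0.3677, 0.29]
orientation: [-0.0, 0.778, -0.628, -0.0]
force: [-0.2, -0.6, 0.7]
gripper_width: 0.093
```

```bash
python3 -c "
import cv2
from cell import robot
for n,(u0,u1,v0,v1) in dict(side=(308,340,180,200),top=(322,347,210,238)).items():
    a=cv2.imread(f'pics/{n}0.png');b=cv2.cvtColor(robot.read_camera(n),cv2.COLOR_RGB2BGR)
    m=cv2.minMaxLoc(cv2.matchTemplate(b[v0-8:v1+8,u0-8:u1+8],a[v0:v1,u0:u1],cv2.TM_CCOEFF_NORMED));print(n,m[3][0]-8,m[3][1]-8,round(m[1],2))
s=robot.observe();print(s['time_s'],abs(s['qvel']).max(),s['tcp_pos'])"
```

```text
side 6 0 0.45
top 1 0 0.52
11.85 0.005998210932279967 [ 0.52990223 -0.36757827  0.29041063]
```

```bash
python3 -c "
import cv2,numpy as np
from cell import robot
b=np.hstack([cv2.imread('pics/top0.png')[190:260,290:390],robot.read_camera('top')[190:260,290:390,::-1]])
cv2.imwrite('pics/clip.png',cv2.resize(b,None,fx=4,fy=4,interpolation=cv2.INTER_CUBIC))"
```

```text
(no output)
```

View pics/clip.png

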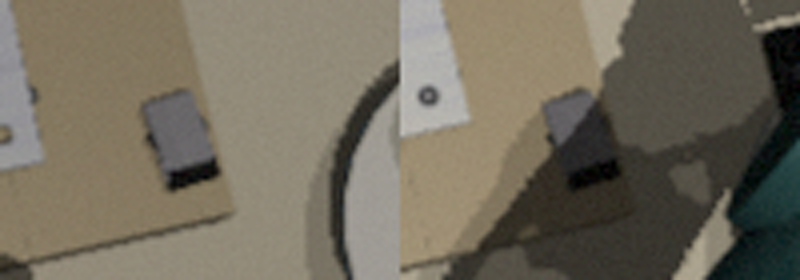

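The clip is where it was: its corner is at (142,103) before and (543,103) after, with 400 px between the two halves. It is only shadowed now. Handing in.

```bash
python3 -c "
from cell import robot
print(robot.job_done())"
```

```text
the job is handed in; nothing more can be done
None
```

The cover is home on both pins and the job is handed in at about 12 s of the 67 s allowed; no verdict was reported. I pushed its left edge about 23 mm sideways with both open fingertips, which also squared it up. Then I pushed its near edge about 18 mm forward until both holes dropped over the pins, backed off and lifted the hand clear.

- **Fit:** the final two-camera measurement puts the hole centres within about 0.6 mm of the pins (limit 4.5 mm). Both pins are visible inside their holes.
- **Flatness:** the measured tilt is 0.0075 rad. That is under the 0.015 limit, but only about as large as the uncertainty I'd expect from these pictures.
- **Forces:** the highest I read while pushing was about 6 N. They were back near zero once the hand was off.
- **Bystanders:** the scoop, mister and cloche matched their starting pictures with no shift. The automatic match failed for the clip because the arm's shadow covered it, but comparing the pictures by eye shows it unmoved. I did not check the pots; the hand passed over them at 0.22 to 0.29 m, and they reach about 0.15 m.

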